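Close the filter cover of the dust filter unit

ROBOT

A 6-joint arm with a two-finger parallel gripper is mounted at the origin on the work surface. World frame = base frame: x ahead of the robot, y to its left, z up, the work surface at z = 0. Lengths are in mm, angles in rad, forces in N, time in s.
With the tool pointing down it reaches from about 400 to 925 mm from the base axis. Payload 12.5 kg.
Tool frame: the origin (TCP) lies between the finger pads; the fingertips stand 19 mm ahead of it and the grasp point (between the pads) is the TCP (env.nose_length is the distance from the TCP to the fingertips, in mm); z points along the fingers, y is the line along which they close (so a half turn about z gives the same grasp; the last joint's range is limited). The gripper opens to 95 mm and grips with 3 to 60 N. Pads are 20 mm wide; open, the fingers measure 119 mm over their backs; the gripper's body (75 mm by 180 mm) begins 59 mm behind the grasp point.
Start: joints at [1.215, 0.491, 1.559, -0, 1.092, -0.106], TCP at [154.488, 605.622, 233.661] pointing down, gripper open.
Joint ranges: [-3.1, 3.1], [-0.84, 2.19], [0.05, 2.79], [-1.13, 4.28], [0.06, 2.93], [-2.69, 2.69]. Speed limits (rad/s): [2.22, 2.22, 2.79, 3.14, 3.14, 3.14].

INTERFACE

Orientations are given as [roll, pitch, yaw] about the fixed x, y, z axes, in that order (R = Rz(yaw) Ry(pitch) Rx(roll)).
In Python, from cell import env gives the robot as it stands. The module is installed in compiled form; this text tells all that it offers.
- The arm moves only by the tool drive_tool, never from a script. Its argument "rows" is a list that holds one entry, the list of rows, each a list of 7 numbers: the shift along the tool's x, y, z scaled (see below), then the turn, a rotation vector about the tool's x, y, z scaled (see below), then the opening, from 0 (shut) to 1 (fully open). In form: [[[tx, ty, tz, ax, ay, az, jaw], ...]]. A call has 1 to 5 rows; each row shifts and turns the commanded pose from where the row before left it, along the tool's axes as they then stand; what a row does not reach is not made up. The controller multiplies each number of a shift by 250 mm and each number of a turn by 180 degrees. A row lasts 1/8 s, in which the tool goes at most 62.5 mm and 10.7 degrees, less where a joint would pass 70% of its speed; a pose out of reach is approached as far as the arm can. A call with a number of a shift or a turn outside -1 to 1 is refused whole. A call with a gripper value outside its range is refused whole. The fingers move at their own pace and stop on an object; the grip force is fixed at half the most. Time passes only in rows, so rows that do not move let the fingers close. It gives the time, the measured TCP pose, the force, the opening and the grip force at its end, in the units of the state.
- env.state(): the state, without advancing time (a new reading comes with each control period).
- env.read_camera(name): name is "scene" or "top" or "wrist"; returns a dict with "color" (384x512x3 uint8, blue, green, red), "camera_matrix" (3x3 intrinsics, pixels), "pose" (4x4, takes a point from camera to world coordinates). Camera axes: x right, y up, looking along -z (the intrinsics and any distortion apply to the point x, -y, -z); pixel columns grow to the right and rows downward; lengths in mm; the calibration is good to about 2 mm. A picture is of the moment at which its call begins. There is no depth.
- env.job_done(): hands the job in; it is judged then, once.
Trained networks look in a picture, given as the dict that the camera call returned (one of the last four; its "shot" number tells which), for a name from the list of things; names that differ only in an ending like _2 or _b are one class to them, and where a whole thing is asked for, a point or a joint stands for the part that bears it (a point fixed in the world has none). Each returns a list of dicts, best first, with "score" (0 to 1); they miss things now and then, are a little off and sometimes report something else, mostly with a low value. They report only what shows in the picture. A call takes as long as a camera call. They do not tell look-alikes from the thing itself.
- env.search_frame(name, picture): "at" ([x, y, z] in mm, in the coordinates of the camera as it stood for that picture, good to about 4 mm: the middle of the surface that is visible of it).
- env.place_of(name, picture): "at" ([x, y, z] in mm, in the coordinates of the camera as it stood for that picture, good to about 4 mm: a listed point, or the origin of a listed thing).
The state is a dict: "t": time; "joints": joint angles; "qvel": joint speeds; "tau": joint torques, N m; "eef_pos": TCP position; "tcp_rot": TCP orientation; "ft_force": force on the tool from outside, world axes, zero at the start; "moment": the same for the moment, N m; "opening": opening from 0.0 (shut) to 1.0 (fully open); "grip_force": force on a finger pad.
Only numpy, scipy, OpenCV 4.12 (cv2) and the standard library are available. Lean on these libraries where they do the work, as an engineer would, in place of code of your own. Each camera call takes 0.05 s, during which the arm holds its last target. There are 200 camera calls.

TASK

The louvred cover of the dust filter unit is lying loose on top of it: its two tabs are short of their slots and its near edge is propped on the control panel. Slide it so that both tabs hook into the slots under the rear rail while the cover is still tilted, then bring the near edge down and press it home until the spring catch clicks over it and the cover lies flat. Leave the bowl, the brush pot and the jar beside it where they stand.

Things in the scene. Friction and masses are not known exactly. Their poses are not given: they have to be found in the camera images.
- cleaner: Bench-top dust filter unit, fixed: white plastic box 284 x 204 mm (own x, y). Origin: centre of its underside on the table; x points from its dark grey control panel (near end) to its rear rail, z up. Flat grey deck 100 mm above the table, 153.5 mm long between panel and rail; in it a 113 x 110 mm opening (from the panel to 37 mm before the rail) with the filter 4 mm below deck level.
- rail_mid (a point): Point on the cleaner at own x +95 mm, y 0, deck height: foot of the near face of the dark grey rear rail (24 mm high, 22 mm deep, full width). Axes as the cleaner's. Two slots run right through the rail at deck level along x, each 38 mm wide and 8 mm high, centred at y +42 and -42 mm; the hooked tabs lie in them at positive x.
- step_mid (a point): Point on the cleaner at own x -58.5 mm, y 0: upper edge of the control panel, where it drops 28 mm to the deck. Axes as the cleaner's. The panel is flat and smooth on top, 128 mm above the table, full width, and reaches from here 86 mm back (to own x -145 mm).
- catch (a joint): Spring catch: black nose 36 mm wide in the middle of the panel's step face. 0 = out (7 mm proud); grows (m) as it is pushed back, to 0.012. Its upper side is a steep ramp from 27 to 14 mm above the deck; the cover's edge pressed down on it drives it back (spring 4.5 N + 0.6 N/mm, so 5 to 12 N of push near the edge), then it springs out over the edge.
- lid: White louvred cover, loose, about 0.2 kg, 150 x 140 x 10 mm (x, y, z), plain band 24 mm wide along its near edge. Origin: centre of underside; x to the tabs, z up. Tabs: 26 wide, 14 long, 4 mm thick, at y +/-42. Starts tilted 0.2 rad, tab tips on deck 7 to 27 mm short of the rail, underside on the step edge, up to 7 mm off centre and 0.07 rad twisted. Tabs fully in, it clears the step.
- tab_l (a point): Point on the lid: middle of the tip of its +y tab, underside (own 89, 42, 0 mm).
- tab_r (a point): Point on the lid: middle of the tip of its -y tab, underside (own 89, -42, 0 mm).
- lid_edge (a point): Point on the lid: middle of the upper edge of its near (untabbed) end (own -75, 0, 10 mm).
- bowl: White bisque bowl, 130 mm across, 60 mm high, standing beside the cleaner; origin at the centre of its foot.
- brushpot: White pot 72 mm across and 85 mm high with brushes standing in it, up to 180 mm high; origin at the centre of its foot.
- jar: Closed glaze jar, 64 mm across, 75 mm high; origin at the centre of its foot.
Mind the look-alikes: they are no part of the job. There is more than one size of the lid; the job needs the middle-sized.

How it is judged:
By the outcome, as a careful person would: the job done as asked, in the order asked, and still so for the second after the job is handed in, with the robot touching nothing.
It also fails if it takes over 58 s, if anything falls off the work surface, if the arm or the gripper's body presses on something with over 40 N, if the wrist force passes 120 N, or if a joint passes its speed limit or range.

## Working session

There is one attempt and no reset: what is moved stays moved. The work goes in short steps, Python scripts to look and compute and a tool call to move; the robot and the scene stay as the last step left them, time stands still between calls to the robot, and variables do not carry over. Pictures are saved under pics/ and viewed, at most 10 in all, crops included, and the job is handed in when it is done.

Besides the shell and the picture viewer there is one more tool, called after "Emit:" as name([rows], argument=value, ...), one row to a line, values as JSON. drive_tool: Moves the arm, as the interface text tells. Its arguments: {"type":"object","properties":{"rows":{"type":"array","items":{"type":"array","items":{"type":"array","items":{"type":"number","minimum":-1,"maximum":1}}}}},"required":["rows"]}

```bash
mkdir -p pics; cat > h.py <<'E'
import numpy as np, cv2
from cell import env
def w(p,at): return (p["pose"]@np.r_[at,1])[:3]
def proj(p,X):
    c=np.linalg.inv(p["pose"])@np.r_[X,1]; q=p["camera_matrix"]@np.array([c[0],-c[1],-c[2]]); return q[:2]/q[2]
E
python3 - <<'E'
from h import *
s=env.state(); print({k:np.round(v,3) for k,v in s.items()}, env.nose_length)
im=[]
for c in ("scene","top"):
    p=env.read_camera(c); im.append(p["color"]); print(c,np.round(p["pose"],2).tolist(),np.round(p["camera_matrix"],1).tolist())
    for n in ("cleaner","rail_mid","step_mid","lid","tab_l","tab_r","lid_edge","bowl","brushpot","jar"):
        print(n,[(round(r["score"],2),np.round(w(p,r["at"])).tolist(),np.round(proj(p,w(p,r["at"]))).tolist()) for r in env.place_of(n,p)[:4]])
    cv2.imwrite(f"pics/{c}1.png",cv2.resize(p["color"],(800,600),interpolation=cv2.INTER_CUBIC))
E
```

```text
{'t': np.float64(0.0), 'joints': array([ 1.215,  0.492,  1.559,  0.   ,  1.092, -0.106]), 'qvel': array([-0.   , -0.   , -0.001,  0.   ,  0.002, -0.   ]), 'tau': array([-1.0000e-03, -6.1265e+01, -2.5817e+01,  6.9000e-02,  4.8000e-02,
       -0.0000e+00]), 'eef_pos': array([154.412, 605.41 , 233.075]), 'tcp_rot': array([-3.141, -0.   ,  2.892]), 'ft_force': array([0.184, 0.827, 0.297]), 'moment': array([-0.019, -0.044,  0.018]), 'grip_force': np.float64(0.0), 'opening': np.float64(1.002)} 19.0
scene [[-0.87, -0.4, 0.3, 913.01], [0.5, -0.68, 0.54, 625.82], [-0.01, 0.62, 0.79, 974.97], [0.0, 0.0, 0.0, 1.0]] [[431.3, 0.0, 252.9], [0.0, 431.3, 191.7], [0.0, 0.0, 1.0]]
cleaner [(0.7, [557.0, -115.0, 1.0], [236.0, 177.0])]
rail_mid [(0.67, [646.0, -134.0, 99.0], [202.0, 162.0])]
step_mid [(0.6, [498.0, -101.0, 125.0], [255.0, 143.0])]
lid [(0.88, [544.0, -110.0, 119.0], [239.0, 149.0]), (0.75, [404.0, 202.0, 4.0], [343.0, 233.0]), (0.56, [804.0, 61.0, -0.0], [184.0, 261.0])]
tab_l [(0.79, [406.0, 61.0, 1.0], [312.0, 198.0]), (0.76, [805.0, 127.0, -1.0], [195.0, 281.0]), (0.73, [613.0, -173.
[... 1045 characters left out ...]
4.0, 109.0]), (0.81, [407.0, 203.0, -0.0], [195.0, 252.0])]
tab_l [(0.88, [620.0, -170.0, 99.0], [334.0, 166.0]), (0.85, [412.0, 65.0, 3.0], [245.0, 249.0]), (0.75, [300.0, 113.0, 1.0], [228.0, 291.0]), (0.71, [641.0, -93.0, 100.0], [304.0, 159.0])]
tab_r [(0.88, [620.0, -170.0, 99.0], [334.0, 166.0]), (0.85, [412.0, 65.0, 3.0], [245.0, 249.0]), (0.75, [300.0, 113.0, 1.0], [228.0, 291.0]), (0.71, [641.0, -93.0, 100.0], [304.0, 159.0])]
lid_edge [(0.72, [474.0, -86.0, 145.0], [306.0, 223.0]), (0.62, [827.0, 16.0, 9.0], [260.0, 100.0]), (0.57, [452.0, 301.0, 18.0], [157.0, 236.0])]
bowl [(0.6, [536.0, -370.0, 3.0], [400.0, 200.0])]
brushpot []
jar [(0.57, [633.0, 113.0, -4.0], [226.0, 169.0])]
```

View pics/scene1.png

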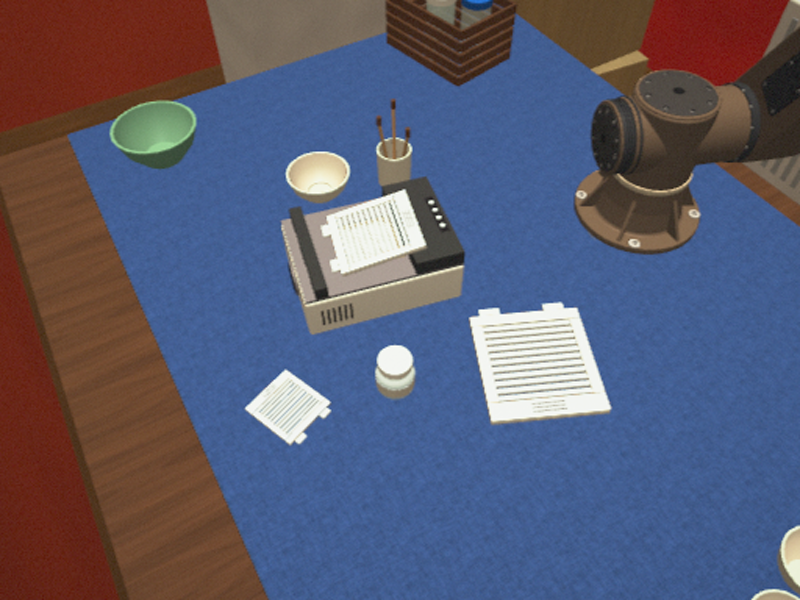

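View pics/top1.png

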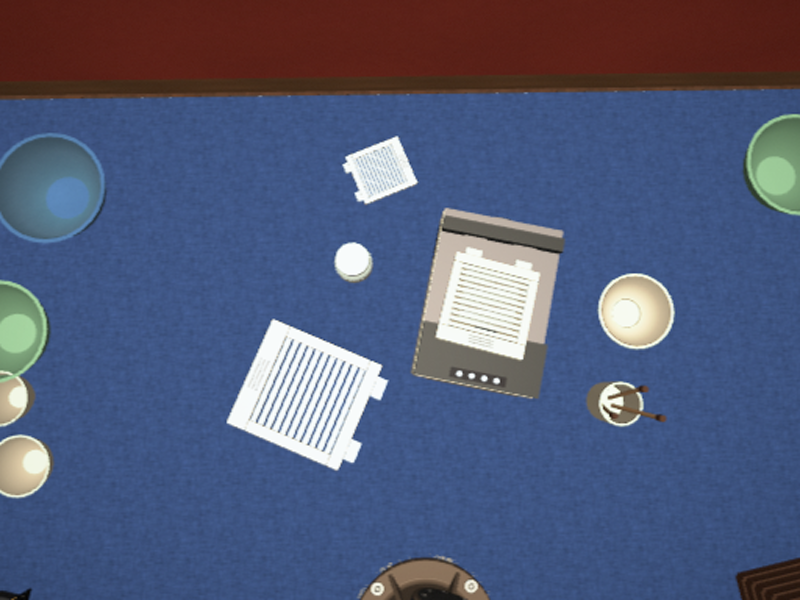

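Three covers are in view: scene pixels (375,232) on the unit, (538,360) large on the table, and (288,405) small on the table. The one on the unit at (375,232) (top view (487,305)) fits: it is middle-sized, tilted, and has its near edge on the dark panel. I'll go above it and confirm with an enlarged crop.

Emit:
drive_tool([
  [[-0.207, -0.127, 0, 0, 0, 0, 1], [-0.207, -0.127, 0, 0, 0, 0, 1], [-0.207, -0.127, 0, 0, 0, 0, 1], [-0.207, -0.127, 0, 0, 0, 0, 1], [-0.207, -0.127, 0, 0, 0, 0, 1]],
])

```text
t: 1.72
eef_pos: [367.1, 386.4, 233.9]
tcp_rot: [3.141, 0.0, 2.892]
ft_force: [0.9, 0.2, 1.1]
opening: 1.001
grip_force: 0.0
```

Emit:
drive_tool([
  [[-0.207, -0.127, 0, 0, 0, 0, 1], [-0.207, -0.127, 0, 0, 0, 0, 1], [-0.072, -0.21, 0, 0, 0, 0, 1], [-0.072, -0.21, 0, 0, 0, 0, 1], [-0.072, -0.21, 0, 0, 0, 0, 1]],
])

```text
t: 2.35
eef_pos: [464.0, 133.0, 233.8]
tcp_rot: [3.141, 0.0, 2.892]
ft_force: [1.2, 0.6, 0.4]
opening: 0.999
grip_force: 0.0
```

Emit:
drive_tool([
  [[-0.072, -0.21, 0, 0, 0, 0, 1], [-0.072, -0.21, 0, 0, 0, 0, 1], [-0.072, -0.21, 0, 0, 0, 0, 1], [-0.072, -0.21, 0, 0, 0, 0, 1], [0, 0, 0, 0, 0, 0, 1]],
])

```text
t: 2.98
eef_pos: [482.0, -89.6, 233.6]
tcp_rot: [-3.141, 0.0, 2.887]
ft_force: [-0.4, 0.9, -0.1]
opening: 1.0
grip_force: 0.0
```

```bash
cat > look.py <<'E'
from h import *
import sys
s=env.state(); print("t",s["t"],np.round(s["eef_pos"],1),np.round(s["tcp_rot"],3),np.round(s["ft_force"],1),np.round(s["joints"],2))
tag=sys.argv[1]; A={}
for c in sys.argv[2].split(","):
    p=env.read_camera(c); cv2.imwrite(f"pics/{c}{tag}_raw.png",p["color"])
    print(c,np.round(p["pose"],3).tolist(),np.round(p["camera_matrix"],1)[:2].tolist())
    np.savez(f"pics/{c}{tag}.npz",pose=p["pose"],K=p["camera_matrix"])
    for n in ("cleaner","rail_mid","step_mid","lid","tab_l","tab_r","lid_edge"):
        print(n,[(round(r["score"],2),np.round(w(p,r["at"]),1).tolist(),np.round(proj(p,w(p,r["at"]))).tolist()) for r in env.place_of(n,p) if r["score"]>.3 and 80<w(p,r["at"])[2]<170 or n=="cleaner"])
    cv2.imwrite(f"pics/{c}{tag}.png",cv2.resize(p["color"],(800,600),interpolation=cv2.INTER_CUBIC))
E
python3 look.py 2 wrist,scene
```

```text
t 2.975 [482.  -89.6 233.6] [-3.141  0.     2.887] [-0.4  0.9 -0.1] [-0.32  0.3   1.88 -0.    0.96 -1.64]
wrist [[0.252, -0.931, -0.264, 407.293], [0.968, 0.242, 0.07, -69.5], [-0.001, -0.273, 0.962, 384.908], [0.0, 0.0, 0.0, 1.0]] [[289.9, 0.0, 256.0], [0.0, 289.9, 189.5]]
cleaner [(0.18, [648.9, -137.6, 100.9], [252.0, 329.0])]
rail_mid [(0.69, [649.0, -135.9, 100.3], [254.0, 328.0])]
step_mid []
lid [(0.85, [542.3, -104.1, 117.2], [257.0, 249.0])]
tab_l [(0.95, [638.1, -92.6, 93.6], [287.0, 309.0]), (0.64, [610.6, -176.1, 101.3], [211.0, 309.0])]
tab_r [(0.95, [638.1, -92.6, 93.6], [287.0, 309.0]), (0.64, [610.6, -176.1, 101.3], [211.0, 309.0])]
lid_edge [(0.95, [476.7, -91.2, 140.4], [253.0, 193.0])]
scene [[-0.866, -0.398, 0.301, 913.011], [0.499, -0.678, 0.54, 625.816], [-0.011, 0.618, 0.786, 974.973], [0.0, 0.0, 0.0, 1.0]] [[431.3, 0.0, 252.9], [0.0, 431.3, 191.7]]
cleaner [(0.58, [554.9, -114.4, 0.9], [236.0, 177.0])]
rail_mid [(0.78, [645.4, -129.8, 99.7], [203.0, 163.0])]
step_mid [(0.83, [499.9, -104.2, 124.3], [254.0, 143.0])]
lid [(0.6, [542.3, -107.1, 117.3], [240.0, 150.0])]
tab_l [(0.83, [633.1, -90.3, 98.0], [214.0, 171.0]), (0.73, [610.9, -171.2, 98.1], [208.0, 149.0])]
tab_r [(0.83, [633.1, -90.3, 98.0], [214.0, 171.0]), (0.73, [610.9, -171.2, 98.1], [208.0, 149.0])]
lid_edge [(0.61, [474.7, -85.7, 142.6], [265.0, 139.0])]
```

View pics/wrist2.png

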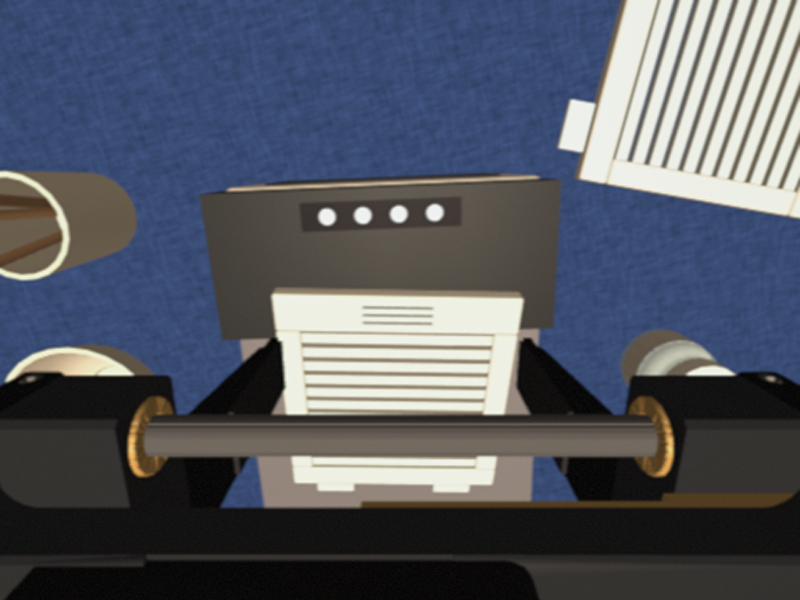

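The wrist view shows the middle cover: near edge over the dark panel at px (272–522, 294), between the open fingers. The much larger cover is at the upper right, so it is out. Next I fit both poses and check them with an enlarged overlay crop.

```bash
cat > fit.py <<'E'
from h import *
from scipy.optimize import minimize
def Rz(a): return np.array([[np.cos(a),-np.sin(a),0],[np.sin(a),np.cos(a),0],[0,0,1]])
def Ry(a): return np.array([[np.cos(a),0,np.sin(a)],[0,1,0],[-np.sin(a),0,np.cos(a)]])
def cl(c,P): return np.asarray(P)@Rz(c[2]).T+[c[0],c[1],0]
# lid: (tipx,y,yaw rel, tilt, tipz) in cleaner frame; tip middle at rail_mid+(tipx,y)
def ld(c,l,P):
    Q=(np.asarray(P,float)-[89,0,0])@Ry(l[3]).T@Rz(l[2]).T+[95+l[0],l[1],l[4]]
    return cl(c,Q)
LID=[[-75,-70,10],[75,-70,10],[75,-55,4],[89,-55,4],[89,-29,4],[75,-29,4],[75,29,4],[89,29,4],[89,55,4],[75,55,4],[75,70,10],[-75,70,10],[-75,70,0],[-75,-70,0]]
PAN=[[-145,-102,128],[-58.5,-102,128],[-58.5,102,128],[-145,102,128]]
RAIL=[[95,-102,124],[117,-102,124],[117,102,124],[95,102,124]]
DECK=[[-58.5,-102,100],[95,-102,100],[95,102,100],[-58.5,102,100]]
def pj(p,X): return np.array([proj(p,x) for x in X])
E
python3 - <<'E'
from fit import *
c=[555.5,-114,-.205]; l=[-22,-4,-.075,.2,100]
out=[]
for cam in ("top","wrist"):
    if cam=="top":
        img=cv2.resize(cv2.imread("pics/top1.png"),(512,384),interpolation=cv2.INTER_AREA); t=env.read_camera("top"); p={"pose":t["pose"],"camera_matrix":t["camera_matrix"]}; x0,y0,z=255,125,5; wd,ht=115,140
    else:
        img=cv2.imread("pics/wrist2_raw.png"); d=np.load("pics/wrist2.npz"); p={"pose":d["pose"],"camera_matrix":d["K"]}; x0,y0,z=120,105,2.5; wd,ht=250,230
    im=cv2.resize(img[y0:y0+ht,x0:x0+wd],None,fx=z,fy=z,interpolation=cv2.INTER_CUBIC)
    for P,col in ((cl(c,PAN),(0,255,255)),(cl(c,RAIL),(0,255,255)),(cl(c,DECK),(255,255,0)),(ld(c,l,LID),(0,0,255))):
        q=((pj(p,P)-[x0-.5,y0-.5])*z-.5); cv2.polylines(im,[np.int32(q*8)],True,col,1,cv2.LINE_AA,3)
    im=cv2.resize(im,None,fx=575/im.shape[0]*1,fy=575/im.shape[0]) if cam=="wrist" else cv2.resize(im,None,fx=575/700,fy=575/700)
    out.append(im)
    print(im.shape)
w_=min(o.shape[1] for o in out)
o=np.hstack(out); f=800/o.shape[1]; cv2.imwrite("pics/ov1a.png",out[0]); cv2.imwrite("pics/ov1.png",out[0])
cv2.imwrite("pics/ov1w.png",out[1])
cv2.imwrite("pics/ov1.png",cv2.resize(o,None,fx=min(1,f),fy=min(1,f)))
E
```

```text
(575, 472, 3)
(575, 625, 3)
```

View pics/ov1a.png

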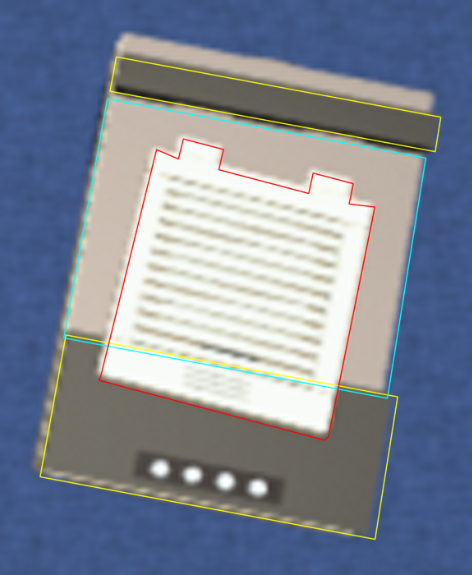

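The enlarged crop confirms it: the red model of the 150x140 cover matches the white cover at crop px (100–375, 140–440), twisted about -0.075 rad against the unit. The pushing plan is to put the open fingers (along the unit's y) behind its near edge.

Emit:
drive_tool([
  [[0.139, -0.034, 0, 0, 0, -0.016, 1], [0, 0, 0, 0, 0, 0, 1], [0, 0, 0.14, 0, 0, 0, 1], [0, 0, 0.14, 0, 0, 0, 1], [0, 0, 0, 0, 0, 0, 1]],
])

```text
t: 4.45
eef_pos: [445.8, -86.0, 162.2]
tcp_rot: [3.141, -0.004, 2.941]
ft_force: [0.2, 0.4, -0.0]
opening: 1.003
grip_force: 0.0
```

```bash
cat > st.py <<'E'
from fit import *
c=[555.5,-114,-.205]
s=env.state(); q=Rz(-c[2])@(s["eef_pos"]-[c[0],c[1],0])
f=Rz(-c[2])@s["ft_force"]
print("t %.2f"%s["t"],"TCP in cleaner",np.round(q,1),"yaw rel",round(s["tcp_rot"][2]-c[2]-np.pi,4),"rot",np.round(s["tcp_rot"],4),"F cleaner",np.round(f,1))
E
python3 st.py; python3 look.py 3 wrist
```

```text
t 4.45 TCP in cleaner [-113.1    5.1  162.2] yaw rel 0.0049 rot [ 3.141  -0.0037  2.9415] F cleaner [ 0.1  0.4 -0. ]
t 4.45 [445.8 -86.  162.2] [ 3.141 -0.004  2.941] [ 0.2  0.4 -0. ] [-0.34  0.35  2.04  0.    0.75 -1.71]
wrist [[0.2, -0.944, -0.264, 370.759], [0.98, 0.192, 0.054, -70.223], [-0.001, -0.269, 0.963, 313.889], [0.0, 0.0, 0.0, 1.0]] [[289.9, 0.0, 256.0], [0.0, 289.9, 189.5]]
cleaner [(0.82, [557.3, -114.8, 1.0], [251.0, 272.0])]
rail_mid []
step_mid []
lid [(0.67, [542.1, -103.3, 119.5], [258.0, 333.0])]
tab_l []
tab_r []
lid_edge [(0.58, [478.8, -90.3, 144.1], [259.0, 280.0])]
```

Emit:
drive_tool([
  [[0, -0.008, 0.051, 0, 0, 0.001, 1], [0, 0, 0, 0, 0, 0, 1], [-0.04, 0, 0, 0, 0, 0, 1], [-0.02, 0, 0, 0, 0, 0, 1], [0, 0, 0, 0, 0, 0, 1]],
])

```text
t: 5.48
eef_pos: [460.8, -91.2, 150.9]
tcp_rot: [3.142, 0.0, 2.939]
ft_force: [0.6, 0.2, -0.2]
opening: 1.0
grip_force: 0.0
```

```bash
python3 st.py
```

```text
t 5.47 TCP in cleaner [-97.3   3.  150.9] yaw rel 0.0025 rot [3.1415e+00 3.0000e-04 2.9391e+00] F cleaner [ 0.6  0.3 -0.2]
```

Emit:
drive_tool([
  [[0, 0, 0.006, 0, 0, 0, 1], [-0.02, 0, 0, 0, 0, 0, 1], [0, 0, 0, 0, 0, 0, 1]],
])

```text
t: 5.85
eef_pos: [465.5, -92.2, 149.4]
tcp_rot: [3.142, 0.0, 2.939]
ft_force: [0.8, -0.5, 0.3]
opening: 1.001
grip_force: 0.0
```

Emit:
drive_tool([
  [[-0.02, 0, 0, 0, 0, 0, 1], [0, 0, 0, 0, 0, 0, 1]],
])

```text
t: 6.1
eef_pos: [470.5, -93.2, 149.4]
tcp_rot: [3.142, 0.0, 2.939]
ft_force: [-0.1, 0.0, -0.0]
opening: 0.999
grip_force: 0.0
```

```bash
python3 st.py; python3 look.py 4 top,scene
```

```text
t 6.10 TCP in cleaner [-87.4   3.  149.4] yaw rel 0.0024 rot [3.1415e+00 4.0000e-04 2.9390e+00] F cleaner [-0.1 -0.  -0. ]
t 6.1 [470.5 -93.2 149.4] [3.142 0.    2.939] [-0.1  0.  -0. ] [-0.33  0.41  2.    0.    0.73 -1.7 ]
top [[-0.022, 0.993, -0.117, 447.207], [-1.0, -0.02, 0.02, 49.637], [0.018, 0.118, 0.993, 1218.029], [0.0, 0.0, 0.0, 1.0]] [[439.3, 0.0, 258.1], [0.0, 439.3, 183.6]]
cleaner [(0.87, [553.6, -113.9, -2.1], [308.0, 196.0])]
rail_mid [(0.82, [650.9, -134.2, 99.0], [320.0, 155.0])]
step_mid []
lid [(0.76, [557.1, -109.9, 118.8], [313.0, 190.0])]
tab_l [(0.8, [638.3, -164.8, 99.7], [332.0, 159.0]), (0.77, [652.2, -88.9, 100.6], [302.0, 155.0])]
tab_r [(0.8, [638.3, -164.8, 99.7], [332.0, 159.0]), (0.77, [652.2, -88.9, 100.6], [302.0, 155.0])]
lid_edge []
scene [[-0.866, -0.398, 0.301, 913.011], [0.499, -0.678, 0.54, 625.816], [-0.011, 0.618, 0.786, 974.973], [0.0, 0.0, 0.0, 1.0]] [[431.3, 0.0, 252.9], [0.0, 431.3, 191.7]]
cleaner [(0.86, [555.0, -113.1, 1.3], [236.0, 178.0])]
rail_mid [(0.64, [646.9, -132.6, 99.3], [202.0, 163.0])]
step_mid [(0.72, [494.0, -103.0, 124.8], [256.0, 142.0])]
lid [(0.91, [556.8, -109.2, 116.3], [235.0, 152.0])]
tab_l [(0.91, [629.4, -170.7, 96.7], [202.0, 152.0]), (0.82, [648.3, -86.1, 99.6], [209.0, 174.0]), (0.44, [646.6, -133.6, 100.4], [202.0, 162.0])]
tab_r [(0.91, [629.4, -170.7, 96.7], [202.0, 152.0]), (0.82, [648.3, -86.1, 99.6], [209.0, 174.0]), (0.44, [646.6, -133.6, 100.4], [202.0, 162.0])]
lid_edge [(0.65, [484.5, -89.4, 140.9], [261.0, 140.0])]
```

```bash
cat > ov.py <<'E'
from fit import *
import sys
tag=sys.argv[1]; l=eval(sys.argv[2]); c=[555.5,-114,-.205]
SL=[[[95,y-19,100],[95,y+19,100],[95,y+19,108],[95,y-19,108]] for y in (42,-42)]
out=[]
for cam,x0,y0,wd,ht in (("top",268,138,90,90),("scene",175,110,110,90)):
    img=cv2.imread(f"pics/{cam}{tag}_raw.png"); d=np.load(f"pics/{cam}{tag}.npz"); p={"pose":d["pose"],"camera_matrix":d["K"]}; z=4
    im=cv2.resize(img[y0:y0+ht,x0:x0+wd],None,fx=z,fy=z,interpolation=cv2.INTER_CUBIC)
    for P,col in [(cl(c,PAN),(0,255,255)),(cl(c,RAIL),(0,255,255)),(ld(c,l,LID),(0,0,255))]+[(cl(c,s),(0,255,0)) for s in SL]:
        cv2.polylines(im,[np.int32(((pj(p,P)-[x0-.5,y0-.5])*z-.5)*8)],True,col,1,cv2.LINE_AA,3)
    out.append(im)
cv2.imwrite(f"pics/ov{tag}.png",np.hstack(out))
E
python3 ov.py 4 "[-7.5,4.5,0,.19,100]"
```

```text
(no output)
```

View pics/ov4.png

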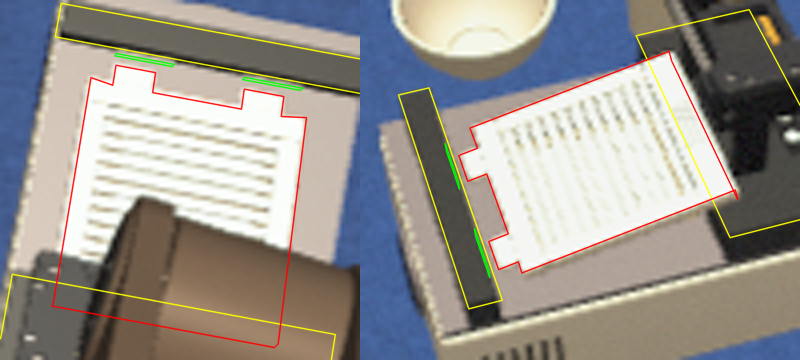

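The overlay shows the cover straight now, tab tips about 7.5 mm short, and about +3 to +4.5 mm off in y: tab at (135,78) against slot (145,60). I'll push on diagonally to shift it toward -y.

Emit:
drive_tool([
  [[-0.012, -0.006, 0, 0, 0, 0, 1], [-0.012, -0.006, 0, 0, 0, 0, 1], [0, 0, 0, 0, 0, 0, 1]],
])

```text
t: 7.28
eef_pos: [475.6, -97.5, 149.3]
tcp_rot: [3.142, 0.0, 2.939]
ft_force: [-0.4, -0.2, -0.2]
opening: 1.002
grip_force: 0.0
```

```bash
python3 st.py; python3 look.py 5 top,scene | grep -v -E "clean|step"; python3 ov.py 5 "[-1.5,1.5,0,.18,100]"
```

```text
t 7.28 TCP in cleaner [-8.160e+01 -1.000e-01  1.493e+02] yaw rel 0.0021 rot [3.1415e+00 2.0000e-04 2.9387e+00] F cleaner [-0.3 -0.2 -0.2]
t 7.275 [475.6 -97.5 149.3] [3.142 0.    2.939] [-0.4 -0.2 -0.2] [-0.34  0.41  1.99  0.    0.74 -1.71]
top [[-0.022, 0.993, -0.117, 447.207], [-1.0, -0.02, 0.02, 49.637], [0.018, 0.118, 0.993, 1218.029], [0.0, 0.0, 0.0, 1.0]] [[439.3, 0.0, 258.1], [0.0, 439.3, 183.6]]
rail_mid [(0.6, [651.8, -130.9, 104.0], [319.0, 154.0])]
lid [(0.76, [561.8, -111.4, 114.8], [313.0, 189.0])]
tab_l [(0.91, [643.2, -167.2, 101.3], [333.0, 157.0]), (0.59, [660.6, -85.9, 100.4], [301.0, 151.0])]
tab_r [(0.91, [643.2, -167.2, 101.3], [333.0, 157.0]), (0.59, [660.6, -85.9, 100.4], [301.0, 151.0])]
lid_edge []
scene [[-0.866, -0.398, 0.301, 913.011], [0.499, -0.678, 0.54, 625.816], [-0.011, 0.618, 0.786, 974.973], [0.0, 0.0, 0.0, 1.0]] [[431.3, 0.0, 252.9], [0.0, 431.3, 191.7]]
rail_mid [(0.97, [646.0, -135.4, 100.7], [202.0, 162.0]), (0.55, [494.3, -104.0, 123.8], [256.0, 143.0])]
lid [(0.84, [561.5, -112.2, 117.7], [233.0, 151.0]), (0.47, [488.4, -92.7, 142.0], [260.0, 140.0])]
tab_l [(0.94, [631.2, -170.2, 98.1], [201.0, 152.0]), (0.61, [651.2, -86.1, 97.1], [208.0, 175.0])]
tab_r [(0.94, [631.2, -170.2, 98.1], [201.0, 152.0]), (0.61, [651.2, -86.1, 97.1], [208.0, 175.0])]
lid_edge [(0.82, [491.2, -95.9, 140.5], [258.0, 140.0])]
```

View pics/ov5.png

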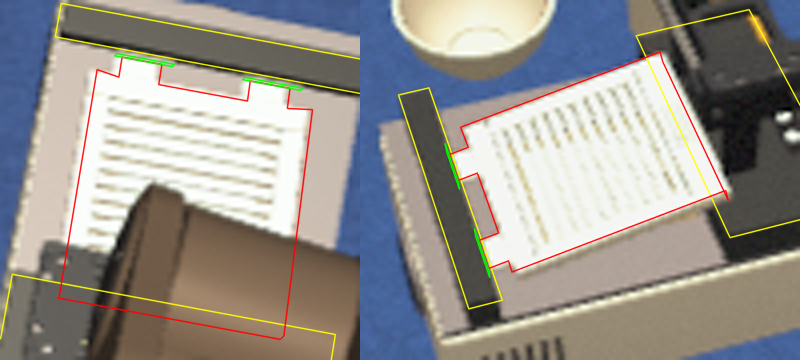

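The overlay shows the cover still about 3 mm toward +y of the model: right edge at (307,110) against 312, so the fingers slipped sideways. I'll shift it with a closed-finger push on its +y side at mid-length.

Emit:
drive_tool([
  [[0.04, 0, 0, 0, 0, 0, 1], [0, 0, -0.22, 0, 0, 0, 1], [-0.129, 0.138, 0, 0, 0, 0, 0], [-0.129, 0.138, 0, 0, 0, 0, 0], [-0.129, 0.138, 0, 0, 0, 0, 0]],
])

```text
t: 8.7
eef_pos: [581.7, -12.4, 204.6]
tcp_rot: [3.142, 0.0, 2.939]
ft_force: [0.6, -0.8, 0.1]
opening: 0.739
grip_force: 0.0
```

Emit:
drive_tool([
  [[0, 0, 0, 0, 0, 0, 0], [0, 0, 0, 0, 0, 0, 0], [0, 0, 0, 0, 0, 0, 0], [0, 0, 0, 0, 0, 0, 0]],
])

```text
t: 9.2
eef_pos: [580.7, -14.0, 204.6]
tcp_rot: [3.142, 0.0, 2.938]
ft_force: [0.3, -0.7, 1.1]
opening: 0.322
grip_force: 0.0
```

```bash
python3 st.py; python3 look.py 6 top,scene | grep -E "clean|step|rail|lid"
```

```text
t 9.20 TCP in cleaner [  4.3 103.  204.6] yaw rel 0.0014 rot [3.1415e+00 2.0000e-04 2.9380e+00] F cleaner [ 0.4 -0.7  1.1]
cleaner []
rail_mid [(0.97, [651.1, -133.0, 102.1], [319.0, 155.0])]
step_mid []
lid [(0.88, [563.5, -109.9, 114.4], [312.0, 188.0])]
lid_edge []
cleaner [(0.62, [555.6, -111.8, 0.5], [237.0, 178.0])]
rail_mid [(0.87, [646.6, -136.6, 98.4], [202.0, 162.0])]
step_mid [(0.95, [498.3, -104.0, 126.3], [254.0, 142.0])]
lid [(0.73, [560.5, -113.5, 116.6], [233.0, 151.0])]
lid_edge []
```

Emit:
drive_tool([
  [[0, 0, 0, 0, 0, 0, 0], [0, 0, 0, 0, 0, 0, 0], [0, 0, 0.155, 0, 0, 0, 0], [0, 0, 0.155, 0, 0, 0, 0], [0, -0.028, 0, 0, 0, 0, 0]],
])

```text
t: 10.62
eef_pos: [578.7, -20.1, 124.9]
tcp_rot: [-3.141, -0.005, 2.94]
ft_force: [0.2, 0.0, 0.3]
opening: 0.006
grip_force: 0.0
```

Emit:
drive_tool([
  [[0, 0, 0, 0, 0, 0, 0], [0, -0.02, 0, 0, 0, 0, 0], [0, -0.016, 0, 0, 0, 0, 0], [0, -0.016, 0, 0, 0, 0, 0], [0, 0, 0, 0, 0, 0, 0]],
])

```text
t: 11.25
eef_pos: [577.2, -33.3, 127.1]
tcp_rot: [3.142, 0.0, 2.939]
ft_force: [-0.3, -0.3, -0.5]
opening: 0.002
grip_force: 0.0
```

```bash
python3 st.py; python3 look.py 7 top,scene | grep -E "lid|tab"; python3 ov.py 7 "[-1.5,1,0,.18,100]"
```

```text
t 11.25 TCP in cleaner [  4.8  83.4 127.1] yaw rel 0.0019 rot [3.1415e+00 3.0000e-04 2.9385e+00] F cleaner [-0.3 -0.4 -0.5]
lid []
tab_l [(0.72, [642.2, -167.8, 97.6], [333.0, 158.0])]
tab_r [(0.72, [642.2, -167.8, 97.6], [333.0, 158.0])]
lid_edge []
lid [(0.78, [561.3, -112.4, 116.8], [233.0, 151.0])]
tab_l [(0.85, [637.2, -171.2, 98.3], [199.0, 153.0])]
tab_r [(0.85, [637.2, -171.2, 98.3], [199.0, 153.0])]
lid_edge [(0.76, [491.8, -95.7, 142.0], [258.0, 139.0])]
```

View pics/ov7.png

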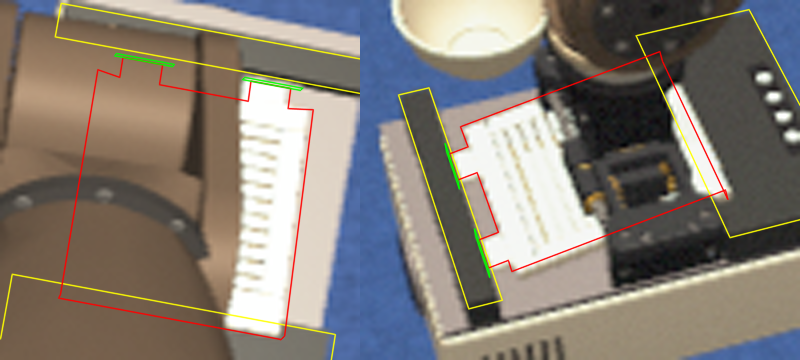

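The overlay shows the right tab centred near (267,90) against slot (272,84), so about 1.5–2 mm is left in y. A small extra nudge, then back behind the near edge.

Emit:
drive_tool([
  [[0, -0.007, 0, 0, 0, 0, 0], [0, 0, 0, 0, 0, 0, 0], [0, 0.08, 0, 0, 0, 0, 0], [0, 0, -0.16, 0, 0, 0, 0], [0, 0, -0.16, 0, 0, 0, 1]],
])

```text
t: 12.68
eef_pos: [580.9, -13.7, 207.6]
tcp_rot: [3.141, -0.001, 2.94]
ft_force: [0.2, 0.0, 0.3]
opening: 0.063
grip_force: 0.0
```

Emit:
drive_tool([
  [[0.133, -0.134, 0, 0, 0, 0, 1], [0.133, -0.134, 0, 0, 0, 0, 1], [0.133, -0.134, 0, 0, 0, 0, 1], [0, 0, 0, 0, 0, 0, 1], [0, 0, 0, 0, 0, 0, 1]],
])

```text
t: 13.3
eef_pos: [463.7, -93.0, 207.2]
tcp_rot: [3.141, 0.001, 2.939]
ft_force: [0.2, 0.4, -0.2]
opening: 0.579
grip_force: 0.0
```

Emit:
drive_tool([
  [[0, 0, 0, 0, 0, 0, 1], [0, 0, 0, 0, 0, 0, 1], [0, 0, 0, 0, 0, 0, 1]],
])

```text
t: 13.68
eef_pos: [463.2, -93.1, 206.7]
tcp_rot: [3.141, -0.0, 2.94]
ft_force: [0.7, -0.4, 0.3]
opening: 0.895
grip_force: 0.0
```

```bash
python3 st.py; python3 look.py 8 wrist,top,scene | grep -E "lid|tab"
```

```text
t 13.68 TCP in cleaner [-94.7   1.6 206.7] yaw rel 0.0029 rot [ 3.1414e+00 -3.0000e-04  2.9395e+00] F cleaner [ 0.7 -0.2  0.3]
lid [(0.92, [558.3, -107.1, 113.5], [261.0, 292.0]), (0.35, [496.5, -103.6, 129.2], [252.0, 242.0])]
tab_l []
tab_r []
lid_edge [(0.91, [490.3, -98.8, 137.8], [256.0, 239.0])]
lid [(0.84, [564.2, -111.8, 115.5], [313.0, 188.0])]
tab_l [(0.89, [640.6, -169.1, 98.4], [333.0, 159.0]), (0.57, [655.0, -84.5, 101.9], [301.0, 154.0])]
tab_r [(0.89, [640.6, -169.1, 98.4], [333.0, 159.0]), (0.57, [655.0, -84.5, 101.9], [301.0, 154.0])]
lid_edge [(0.38, [643.8, -166.7, 99.2], [332.0, 157.0])]
lid [(0.75, [562.0, -111.8, 118.3], [233.0, 151.0])]
tab_l [(0.73, [650.7, -91.8, 98.5], [207.0, 173.0]), (0.57, [637.9, -170.1, 96.9], [199.0, 154.0])]
tab_r [(0.73, [650.7, -91.8, 98.5], [207.0, 173.0]), (0.57, [637.9, -170.1, 96.9], [199.0, 154.0])]
lid_edge [(0.96, [491.2, -96.4, 140.6], [258.0, 139.0])]
```

```bash
cat > scan.py <<'E'
from fit import *
import sys
tag=sys.argv[1]; c=[555.5,-114,-.205]
def run(cam,x,z,ys):
    img=cv2.imread(f"pics/{cam}{tag}_raw.png").astype(np.float32); d=np.load(f"pics/{cam}{tag}.npz"); p={"pose":d["pose"],"camera_matrix":d["K"]}
    q=pj(p,cl(c,[[x,y,z] for y in ys])).astype(np.float32)
    return cv2.remap(img,q[:,0].reshape(1,-1),q[:,1].reshape(1,-1),cv2.INTER_LINEAR)[0]
for cam,x,z,name in eval(sys.argv[2]):
    ys=np.arange(-125,125.1,.5); v=run(cam,x,z,ys)
    g=np.abs(np.diff(cv2.GaussianBlur(v,(1,5),1),axis=0)).sum(1)
    pk=[i for i in range(2,len(g)-2) if g[i]==g[i-2:i+3].max() and g[i]>25]
    print(cam,name,x,[(round(float(ys[i]+.25),1),int(g[i]),v[max(i-5,0)].astype(int).tolist(),v[min(i+6,500)].astype(int).tolist()) for i in sorted(pk,key=lambda i:-g[i])[:6]])
E
python3 scan.py 8 '[("wrist",-100,128,"panel"),("wrist",-90,128,"panel"),("wrist",-60,138,"lid"),("wrist",-55,137.5,"lid"),("top",106,124,"rail"),("top",103,124,"rail"),("top",70,107,"lid"),("top",60,110,"lid"),("top",83,104,"tabs"),("top",85,104,"tabs"),("scene",106,124,"rail"),("scene",60,110,"lid"),("scene",85,104,"tabs")]'
```

```text
wrist panel -100 []
wrist panel -90 []
wrist lid -60 [(-53.2, 122, [12, 13, 15], [228, 240, 238]), (57.2, 121, [229, 240, 238], [11, 10, 13]), (90.2, 33, [6, 6, 6], [115, 75, 56]), (-107.2, 31, [16, 15, 16], [116, 76, 57]), (111.2, 28, [111, 72, 54], [17, 16, 17]), (-84.8, 28, [109, 71, 53], [8, 8, 7])]
wrist lid -55 [(59.2, 117, [228, 240, 238], [11, 10, 13]), (-55.2, 116, [14, 14, 15], [227, 240, 237]), (95.2, 36, [6, 8, 7], [120, 78, 58]), (-90.8, 32, [117, 76, 57], [8, 6, 8]), (111.2, 27, [113, 74, 55], [15, 14, 15]), (-107.2, 25, [18, 19, 18], [109, 71, 53])]
top rail 106 []
top rail 103 []
top lid 70 [(103.8, 44, [166, 188, 196], [119, 83, 67]), (-99.8, 27, [139, 90, 67], [164, 164, 170]), (75.2, 25, [236, 242, 240], [177, 191, 204])]
top lid 60 [(102.2, 35, [174, 191, 203], [102, 89, 84]), (-98.2, 31, [142, 93, 71], [167, 172, 180]), (-66.8, 30, [173, 184, 197], [244, 248, 245])]
top tabs 83 [(103.2, 46, [155, 172, 180], [105, 74, 59])]
top tabs 85 [(103.2, 52, [176, 198, 207], [114, 77, 60]), (-51.2, 30, [178, 190, 202], [240, 246, 244]), (32.8, 27, [183, 196, 208], [243, 249, 246])]
scene rail 106 [(121.2, 51, [73, 79, 82], [204, 230, 233])]
scene lid 60 [(69.2, 32, [225, 240, 241], [130, 154, 165]), (111.2, 28, [119, 130, 136], [188, 219, 224]), (115.8, 26, [181, 209, 212], [127, 152, 163])]
scene tabs 85 [(105.2, 61, [95, 101, 109], [198, 227, 229]), (30.2, 27, [150, 160, 174], [232, 240, 237]), (-54.2, 25, [156, 166, 179], [228, 235, 234])]
```

Relative to the unit's own edges in the same image, the cover is now within about 1.5 mm of centre. Lowering behind it and pushing on.

Emit:
drive_tool([
  [[0, 0, 0.116, 0, 0, 0.001, 1], [0, 0, 0.117, 0, 0, 0, 1], [-0.04, 0, 0, 0, 0, 0, 1], [0, 0, 0, 0, 0, 0, 1]],
])

```text
t: 15.38
eef_pos: [473.0, -95.6, 148.5]
tcp_rot: [3.141, 0.0, 2.936]
ft_force: [-0.2, -0.0, -0.2]
opening: 0.999
grip_force: 0.0
```

Emit:
drive_tool([
  [[-0.02, 0, 0, 0, 0, 0, 1], [-0.012, 0, 0, 0, 0, 0, 1], [0, 0, 0, 0, 0, 0, 1]],
])

```text
t: 15.75
eef_pos: [480.6, -97.1, 148.6]
tcp_rot: [3.141, 0.0, 2.936]
ft_force: [-0.8, 0.0, 0.1]
opening: 0.999
grip_force: 0.0
```

```bash
python3 st.py; python3 look.py 9 top,scene | grep -E "lid|tab"
```

```text
t 15.75 TCP in cleaner [-76.7   1.3 148.6] yaw rel -0.0008 rot [3.1415e+00 1.0000e-04 2.9358e+00] F cleaner [-0.8 -0.1  0.1]
lid [(0.61, [569.8, -114.0, 119.7], [314.0, 185.0])]
tab_l [(0.86, [646.6, -169.4, 96.6], [333.0, 157.0]), (0.59, [663.0, -86.2, 100.3], [301.0, 151.0])]
tab_r [(0.86, [646.6, -169.4, 96.6], [333.0, 157.0]), (0.59, [663.0, -86.2, 100.3], [301.0, 151.0])]
lid_edge []
lid [(0.61, [564.0, -114.5, 116.7], [232.0, 151.0])]
tab_l [(0.68, [643.5, -171.1, 98.0], [197.0, 154.0]), (0.56, [658.5, -90.7, 97.7], [205.0, 175.0])]
tab_r [(0.68, [643.5, -171.1, 98.0], [197.0, 154.0]), (0.56, [658.5, -90.7, 97.7], [205.0, 175.0])]
lid_edge [(0.66, [495.2, -97.2, 141.8], [257.0, 140.0])]
```

Emit:
drive_tool([
  [[-0.012, 0, 0, 0, 0, 0, 1], [0, 0, 0, 0, 0, 0, 1]],
])

```text
t: 16.8
eef_pos: [483.6, -97.8, 148.6]
tcp_rot: [3.142, 0.0, 2.936]
ft_force: [-1.0, 0.4, -0.5]
opening: 0.999
grip_force: 0.0
```

Emit:
drive_tool([
  [[-0.012, 0, 0, 0, 0, 0, 1], [0, 0, 0, 0, 0, 0, 1]],
])

```text
t: 17.05
eef_pos: [486.7, -98.4, 148.6]
tcp_rot: [3.142, 0.0, 2.936]
ft_force: [-1.1, -0.0, 0.6]
opening: 0.998
grip_force: 0.0
```

```bash
python3 st.py; python3 look.py 10 top,scene | grep -E "lid|tab"; python3 ov.py 10 "[8.5,1.5,0,.17,100]"
```

```text
t 17.05 TCP in cleaner [-70.6   1.3 148.6] yaw rel -0.0007 rot [3.1415e+00 2.0000e-04 2.9358e+00] F cleaner [-1.1 -0.3  0.6]
lid [(0.56, [573.1, -114.2, 113.5], [314.0, 184.0])]
tab_l [(0.84, [652.4, -169.6, 97.5], [333.0, 154.0]), (0.57, [667.4, -91.5, 100.1], [303.0, 149.0])]
tab_r [(0.84, [652.4, -169.6, 97.5], [333.0, 154.0]), (0.57, [667.4, -91.5, 100.1], [303.0, 149.0])]
lid_edge []
lid [(0.95, [570.9, -115.2, 114.1], [229.0, 153.0])]
tab_l [(0.86, [646.0, -172.1, 96.4], [196.0, 154.0]), (0.61, [662.7, -90.7, 97.9], [204.0, 175.0])]
tab_r [(0.86, [646.0, -172.1, 96.4], [196.0, 154.0]), (0.61, [662.7, -90.7, 97.9], [204.0, 175.0])]
lid_edge [(0.88, [499.7, -96.1, 138.4], [255.0, 141.0])]
```

View pics/ov10.png

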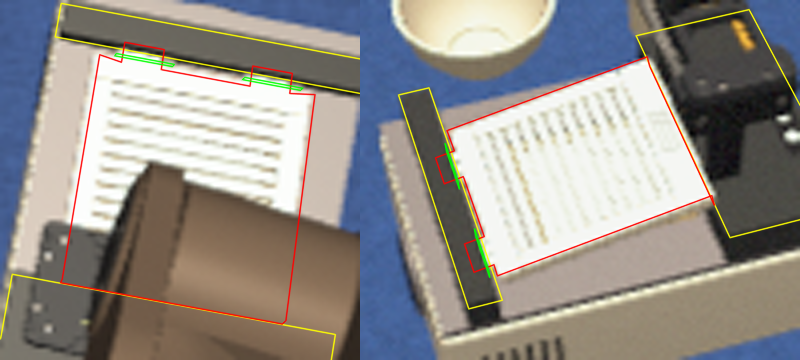

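Both tabs are entering the slots under the rail: gaps at px (140,55) and (272,80) are closed, and the force is only about 1 N. I'll push until the force rises.

Emit:
drive_tool([
  [[-0.01, 0, 0, 0, 0, 0, 1], [0, 0, 0, 0, 0, 0, 1]],
])

```text
t: 18.1
eef_pos: [489.1, -98.9, 148.6]
tcp_rot: [3.142, 0.0, 2.936]
ft_force: [0.7, -0.8, -0.2]
opening: 1.001
grip_force: 0.0
```

Emit:
drive_tool([
  [[-0.006, 0, 0, 0, 0, 0, 1], [0, 0, 0, 0, 0, 0, 1]],
])

```text
t: 18.35
eef_pos: [490.4, -99.2, 148.6]
tcp_rot: [3.142, 0.0, 2.936]
ft_force: [-0.5, 0.3, -0.9]
opening: 0.999
grip_force: 0.0
```

```bash
python3 st.py; python3 look.py 11 top,scene | grep -E "lid|tab"
```

```text
t 18.35 TCP in cleaner [-66.7   1.2 148.6] yaw rel -0.0008 rot [3.1415e+00 1.0000e-04 2.9358e+00] F cleaner [-0.6  0.2 -0.9]
lid [(0.91, [580.3, -115.8, 113.3], [314.0, 181.0])]
tab_l [(0.78, [659.6, -172.5, 98.7], [334.0, 151.0])]
tab_r [(0.78, [659.6, -172.5, 98.7], [334.0, 151.0])]
lid_edge []
lid [(0.78, [576.3, -116.2, 111.3], [227.0, 154.0])]
tab_l [(0.86, [668.8, -91.3, 95.7], [202.0, 177.0]), (0.76, [654.2, -176.0, 95.9], [193.0, 155.0])]
tab_r [(0.86, [668.8, -91.3, 95.7], [202.0, 177.0]), (0.76, [654.2, -176.0, 95.9], [193.0, 155.0])]
lid_edge [(0.82, [503.2, -96.8, 131.7], [254.0, 143.0])]
```

The near edge's reported height dropped from 138 to 132 mm at x≈-55 while the tabs are fully in, so it now rests on the catch. Now press on the near band.

Emit:
drive_tool([
  [[0.04, 0, 0, 0, 0, 0, 1], [0, 0, -0.06, 0, 0, 0, 1], [-0.155, 0, 0, 0, 0, 0, 1], [0, 0, 0, 0, 0, 0, 1], [0, 0, 0.052, 0, 0, 0, 1]],
])

```text
t: 19.77
eef_pos: [517.7, -104.8, 150.4]
tcp_rot: [3.142, 0.0, 2.936]
ft_force: [-0.4, 0.4, -1.1]
opening: 0.999
grip_force: 0.0
```

Emit:
drive_tool([
  [[0, 0, 0.012, 0, 0, 0, 1], [0, 0, 0.012, 0, 0, 0, 1], [0, 0, 0, 0, 0, 0, 1]],
])

```text
t: 20.15
eef_pos: [517.3, -104.6, 144.2]
tcp_rot: [3.141, -0.002, 2.936]
ft_force: [-1.3, 1.4, 2.7]
opening: 1.001
grip_force: 1.2
```

```bash
python3 st.py; python3 look.py 12 top,scene | grep -E "lid|tab"
```

```text
t 20.15 TCP in cleaner [-39.3   1.4 144.2] yaw rel -0.001 rot [ 3.1411e+00 -1.7000e-03  2.9356e+00] F cleaner [-1.6  1.1  2.7]
lid []
tab_l [(0.98, [659.2, -175.3, 98.9], [335.0, 152.0]), (0.84, [675.6, -90.1, 102.8], [303.0, 146.0])]
tab_r [(0.98, [659.2, -175.3, 98.9], [335.0, 152.0]), (0.84, [675.6, -90.1, 102.8], [303.0, 146.0])]
lid_edge []
lid [(0.88, [578.3, -115.5, 110.9], [227.0, 154.0])]
tab_l [(0.91, [669.4, -90.8, 99.0], [201.0, 176.0]), (0.8, [651.9, -173.3, 96.5], [194.0, 155.0]), (0.33, [645.3, -135.0, 100.6], [202.0, 162.0])]
tab_r [(0.91, [669.4, -90.8, 99.0], [201.0, 176.0]), (0.8, [651.9, -173.3, 96.5], [194.0, 155.0]), (0.33, [645.3, -135.0, 100.6], [202.0, 162.0])]
lid_edge [(0.61, [503.0, -96.8, 126.8], [254.0, 145.0])]
```

Emit:
drive_tool([
  [[0, 0, 0.01, 0, 0, 0, 1], [0, 0, 0.01, 0, 0, 0, 1], [0, 0, 0, 0, 0, 0, 1]],
])

```text
t: 21.32
eef_pos: [518.4, -105.0, 139.4]
tcp_rot: [3.141, -0.0, 2.936]
ft_force: [0.2, -0.0, 0.6]
opening: 0.999
grip_force: 0.1
```

Emit:
drive_tool([
  [[0, 0, 0.01, 0, 0, 0, 1], [0, 0, 0.01, 0, 0, 0, 1], [0, 0, 0, 0, 0, 0, 1]],
])

```text
t: 21.7
eef_pos: [518.4, -105.0, 134.3]
tcp_rot: [3.141, -0.0, 2.936]
ft_force: [0.6, -0.3, 0.4]
opening: 1.004
grip_force: 0.0
```

Emit:
drive_tool([
  [[0, 0, 0.01, 0, 0, 0, 1], [0, 0, 0, 0, 0, 0, 1]],
])

```text
t: 21.95
eef_pos: [518.5, -105.1, 131.9]
tcp_rot: [3.141, -0.0, 2.936]
ft_force: [-0.7, -1.1, 0.3]
opening: 0.997
grip_force: 0.0
```

```bash
python3 st.py
```

```text
t 21.95 TCP in cleaner [-38.    1.2 131.9] yaw rel -0.0008 rot [ 3.1415e+00 -1.0000e-04  2.9358e+00] F cleaner [-0.5 -1.2  0.3]
```

Emit:
drive_tool([
  [[0, 0, 0.01, 0, 0, 0, 1], [0, 0, 0, 0, 0, 0, 1]],
])

```text
t: 22.2
eef_pos: [518.4, -105.0, 129.4]
tcp_rot: [3.141, -0.0, 2.936]
ft_force: [0.4, 0.3, -0.3]
opening: 0.998
grip_force: 0.0
```

Emit:
drive_tool([
  [[0, 0, 0.006, 0, 0, 0, 1], [0, 0, 0, 0, 0, 0, 1]],
])

```text
t: 22.45
eef_pos: [518.5, -105.1, 129.2]
tcp_rot: [-3.142, 0.001, 2.936]
ft_force: [-4.6, 0.8, 14.9]
opening: 1.0
grip_force: 7.6
```

```bash
python3 st.py; python3 look.py 13 top,scene | grep -E "lid|tab"
```

```text
t 22.45 TCP in cleaner [-38.1   1.2 129.2] yaw rel -0.0008 rot [-3.1416e+00  8.0000e-04  2.9358e+00] F cleaner [-4.7 -0.1 14.9]
lid []
tab_l [(0.88, [661.3, -172.5, 97.1], [334.0, 151.0]), (0.81, [676.2, -91.8, 98.6], [303.0, 146.0])]
tab_r [(0.88, [661.3, -172.5, 97.1], [334.0, 151.0]), (0.81, [676.2, -91.8, 98.6], [303.0, 146.0])]
lid_edge []
lid [(0.88, [578.0, -114.4, 98.7], [227.0, 158.0])]
tab_l [(0.83, [654.5, -174.2, 95.3], [193.0, 155.0]), (0.67, [672.0, -91.6, 99.3], [200.0, 176.0])]
tab_r [(0.83, [654.5, -174.2, 95.3], [193.0, 155.0]), (0.67, [672.0, -91.6, 99.3], [200.0, 176.0])]
lid_edge [(0.94, [506.3, -95.8, 112.3], [253.0, 149.0])]
```

A solid 15 N stop at tip height 110 mm means the cover is flat on the deck. Lifting off to inspect.

Emit:
drive_tool([
  [[0, 0, -0.2, 0, 0, 0, 1], [0, 0, -0.2, 0, 0, 0, 1], [0.22, 0, 0, 0, 0, 0, 1], [0.1, 0, -0.1, 0, 0, 0, 1], [0, 0, 0, 0, 0, 0, 1]],
])

```text
t: 23.88
eef_pos: [439.7, -88.6, 254.6]
tcp_rot: [-3.141, 0.003, 2.936]
ft_force: [0.9, 0.2, -1.1]
opening: 1.001
grip_force: 0.0
```

```bash
python3 st.py; python3 look.py 14 wrist,top,scene | grep -E "lid|tab"; python3 ov.py 14 "[13,1.5,0,0,100]"
python3 - <<'E'
import cv2,numpy as np
from fit import *
c=[555.5,-114,-.205]
d=np.load("pics/wrist14.npz"); p={"pose":d["pose"],"camera_matrix":d["K"]}
x,y=np.int32(proj(p,cl(c,[[-57,0,115]])[0])); print(x,y)
im=cv2.imread("pics/wrist14_raw.png"); h,w_=60,100
y0=min(max(y-h,0),384-2*h); cr=cv2.resize(im[y0:y0+2*h,x-w_:x+w_],None,fx=4,fy=4,interpolation=cv2.INTER_CUBIC)
o=cv2.resize(cv2.imread("pics/ov14.png"),(267,120))
cv2.imwrite("pics/w14.png",np.vstack([cr,np.pad(o,((0,0),(0,800-267),(0,0)))]))
E
```

```text
t 23.88 TCP in cleaner [-118.5    1.3  254.6] yaw rel -0.0009 rot [-3.1413e+00  3.1000e-03  2.9356e+00] F cleaner [ 0.8  0.4 -1.1]
lid [(0.73, [579.4, -110.6, 93.9], [262.0, 290.0])]
tab_l []
tab_r []
lid_edge [(0.83, [508.0, -98.3, 108.5], [260.0, 242.0])]
lid [(0.92, [582.2, -115.1, 100.1], [313.0, 181.0]), (0.39, [660.2, -174.3, 96.7], [335.0, 151.0])]
tab_l [(0.87, [661.4, -172.3, 98.7], [334.0, 151.0]), (0.85, [676.8, -91.7, 103.3], [303.0, 145.0])]
tab_r [(0.87, [661.4, -172.3, 98.7], [334.0, 151.0]), (0.85, [676.8, -91.7, 103.3], [303.0, 145.0])]
lid_edge [(0.61, [500.5, -93.0, 112.0], [306.0, 213.0])]
lid [(0.9, [579.5, -117.6, 100.9], [226.0, 157.0])]
tab_l [(0.96, [672.2, -92.4, 96.9], [200.0, 177.0]), (0.91, [654.8, -173.4, 94.7], [193.0, 156.0])]
tab_r [(0.96, [672.2, -92.4, 96.9], [200.0, 177.0]), (0.91, [654.8, -173.4, 94.7], [193.0, 156.0])]
lid_edge [(0.75, [500.7, -96.2, 110.2], [255.0, 149.0])]
254 238
```

View pics/w14.png

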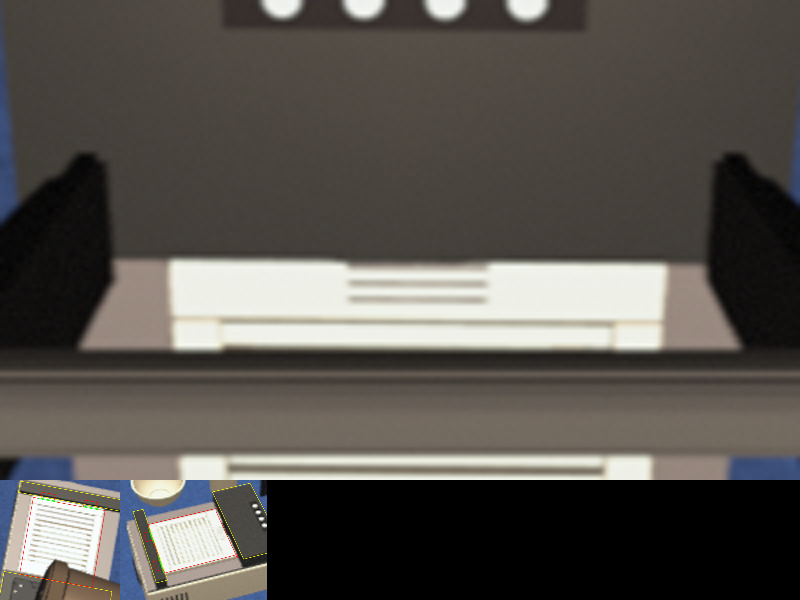

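The wrist crop shows the cover flat, edge parallel to the step. The nose-wide notch at (345–488, 265) looks like the catch over the edge. I'll clear the arm away and check from the other cameras.

Emit:
drive_tool([
  [[0, 0.22, 0, 0, 0, 0, 1], [0, 0.22, 0, 0, 0, 0, 1], [0, 0.22, 0, 0, 0, 0, 1], [0, 0.22, 0, 0, 0, 0, 1], [0, 0, 0, 0, 0, 0, 1]],
])

```text
t: 25.7
eef_pos: [485.2, 129.5, 252.9]
tcp_rot: [3.141, -0.0, 2.94]
ft_force: [-0.4, -0.8, -0.3]
opening: 1.001
grip_force: 0.0
```

```bash
python3 look.py 15 top,scene | grep -E "lid|tab"
python3 - <<'E'
from fit import *
o=[]
for cam,x0,y0,wd,ht in (("top",278,140,70,80),("scene",185,120,90,65)):
    im=cv2.imread(f"pics/{cam}15_raw.png")[y0:y0+ht,x0:x0+wd]; o.append(cv2.resize(im,(400,int(400*ht/wd)),interpolation=cv2.INTER_CUBIC))
h=max(i.shape[0] for i in o); cv2.imwrite("pics/fin.png",np.hstack([np.pad(i,((0,h-i.shape[0]),(0,0),(0,0))) for i in o]))
p=env.read_camera("scene")
for n in ("bowl","brushpot","jar"): print(n,[np.round(w(p,r["at"])).tolist() for r in env.place_of(n,p)[:2]])
E
```

```text
lid [(0.69, [582.6, -112.0, 104.3], [312.0, 181.0]), (0.49, [650.9, -132.3, 103.9], [319.0, 155.0])]
tab_l [(0.84, [675.8, -90.2, 99.6], [302.0, 146.0]), (0.72, [502.8, -102.5, 126.8], [311.0, 212.0]), (0.66, [660.3, -172.3, 97.4], [334.0, 151.0])]
tab_r [(0.84, [675.8, -90.2, 99.6], [302.0, 146.0]), (0.72, [502.8, -102.5, 126.8], [311.0, 212.0]), (0.66, [660.3, -172.3, 97.4], [334.0, 151.0])]
lid_edge [(0.94, [503.0, -96.9, 112.7], [308.0, 212.0])]
lid [(0.66, [576.1, -113.3, 103.7], [228.0, 156.0])]
tab_l [(0.67, [652.0, -172.9, 96.3], [194.0, 155.0]), (0.58, [670.4, -92.8, 97.1], [201.0, 176.0])]
tab_r [(0.67, [652.0, -172.9, 96.3], [194.0, 155.0]), (0.58, [670.4, -92.8, 97.1], [201.0, 176.0])]
lid_edge [(0.84, [503.3, -95.0, 112.2], [254.0, 149.0]), (0.44, [577.2, -115.8, 99.2], [227.0, 157.0])]
bowl [[536.0, -369.0, 5.0], [496.0, -102.0, 127.0]]
brushpot [[380.0, -330.0, 2.0]]
jar [[535.0, -368.0, 5.0], [629.0, 113.0, -2.0]]
```

View pics/fin.png

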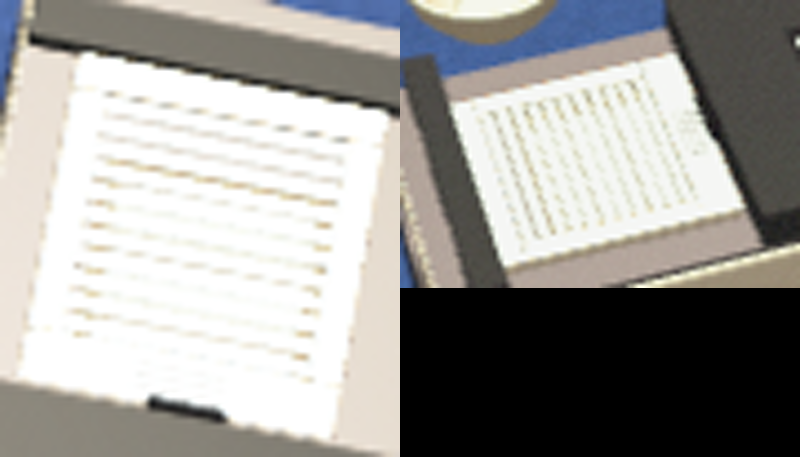

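The final view shows the black catch nose out over the cover's near edge (top crop px (187,408)). The tabs are hidden under the rail, the cover lies flat, and the bowl, pot and jar are where they were.

```bash
python3 -c "
from cell import env
print(env.job_done())"
```

```text
the job is handed in; nothing more can be done
None
```

The job is handed in: both tabs are hooked under the rail, the cover lies flat with the catch over its near edge, and the bowl, brush pot and jar were left where they stood (arm clear, about 26 s used).

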